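Tighten the bearing ring of a motor with a pin spanner

ROBOT

A 7-joint arm with a two-finger parallel gripper is mounted at the origin on the work surface. World frame = base frame: x ahead of the robot, y to its left, z up, the work surface at z = 0. Lengths are in mm, angles in rad, forces in N, time in s.
With the tool pointing down it reaches from about 400 to 900 mm from the base axis. Payload 5.6 kg.
Tool frame: the origin (TCP) lies midway between the tips of the shut fingers; the grasp point (between the pads) lies 19 mm behind it; z points along the fingers, y is the line along which they close (so a half turn about z gives the same grasp; the last joint's range is limited). The gripper opens to 92 mm and grips with 3 to 60 N. Pads are 20 mm wide; open, the fingers measure 128 mm over their backs; the gripper's body (75 mm by 189 mm) begins 69 mm behind the grasp point.
Start: joints at [1.201, 0.468, -0.012, 1.603, 0.006, 1.071, -0.056], TCP at [208.618, -615.62, 214.592] pointing down, gripper open.
Joint ranges: [-2.53, 2.53], [-0.31, 2.02], [-1.57, 1.55], [0.28, 2.44], [-1.29, 4.43], [0.15, 1.84], [-2.92, 2.92]. Speed limits (rad/s): [2.57, 2.57, 3.14, 3.14, 3.14, 3.14, 3.14].

INTERFACE

Orientations are given as a rotation vector (axis times angle).
In Python, from cell import robot, grip, kin, viewer gives the robot as it stands. Calls block until the motion is done:
- robot.movep(position, orientation): joint-space move of the TCP to a pose.
- robot.servo_line(position, feed=150, rotation=None): straight line of the TCP; rotation=None keeps the orientation; feed is the mean speed in mm/s.
- robot.goto_joints(angles): joint-space move.
- grip(opening, newtons=None): opening from 0.0 (shut) to 1.0 (fully open); newtons is the grip in N (None keeps the last); returns when the fingers have stopped.
- robot.hold(seconds).
- kin.ik(position, orientation): joint angles nearest the present ones, or None.
- robot.observe(): the state.
- viewer.read_camera(name): name is "side" or "top"; returns the picture (420x560x3 uint8, red, green, blue); there is no depth.
- viewer.camera_info(name): a dict with "camera_matrix" (3x3 intrinsics, pixels), "R" (3x3) and "t" (3): a world point X has camera coordinates R X + t. Camera axes: x right, y down, z forward; pixel columns grow to the right and rows downward; lengths in mm; the calibration is good to about 2 mm. A picture is of the moment at which its call begins. camera_info takes no time and is no camera call.
A pose or a line that the arm cannot do raises robot.IKError and nothing moves.
- robot.job_done(): hands the job in; it is judged then, once.
Trained networks look in the newest picture that a camera, given by its name, has taken for a name from the list of things; names that differ only in an ending like _2 or _b are one class to them, and where a whole thing is asked for, a point or a joint stands for the part that bears it (a point fixed in the world has none). Each returns a list of dicts, best first, with "confidence" (0 to 1); they miss things now and then, are a little off and sometimes report something else, mostly with a low value. They report only what shows in the picture. A call takes as long as a camera call. They do not tell look-alikes from the thing itself.
- viewer.silhouettes(name, camera): "mask" (420x560 bool, what is visible of it).
- viewer.pinpoint(name, camera): "at" ([x, y, z] in mm, in the coordinates of the camera as it stood for that picture, good to about 4 mm: a listed point, or the origin of a listed thing).
The state is a dict: "t": time; "joints": joint angles; "joint_velocities": joint speeds; "joint_torque": joint torques, N m; "tcp_pos": TCP position; "tcp_rot": TCP orientation; "contact_force": force on the tool from outside, world axes, zero at the start; "wrist_torque": the same for the moment, N m; "grip_width": opening from 0.0 (shut) to 1.0 (fully open); "grip_force": force on a finger pad.
Only numpy, scipy, OpenCV 4.12 (cv2) and the standard library are available. Lean on these libraries where they do the work, as an engineer would, in place of code of your own. Each camera call takes 0.05 s, during which the arm holds its last target. There are 200 camera calls.

TASK

Take the red-handled pin spanner from its wooden stand, set both pins fully into the two holes of the steel retaining ring on top of the motor without shifting the ring, and only then turn the ring clockwise (seen from above) until it comes up hard against its stop. Nip it up there to about 0.6 N m and hold that for a moment, but do not force it (never past about 1 N m) and never lean hard on the motor: the spanner must not bear on it with more than 60 N in all. Then put the spanner back into its stand, pins down in the slot, let go of it, and leave the other things on the bench alone.

Things in the scene. Friction and masses are not known exactly. Their poses are not given: they have to be found in the camera images.
- spanner: Face pin spanner, 0.18 kg, starts upright in the stand, pins down. Origin midway between the two pin tips, z up the handle, x along the line of pins (a half turn about z changes nothing). Steel pins, 7 mm diameter, at x = -20 and +20 mm, z 0 to 14 mm, tips slightly rounded; dark cross-bar 64 (x) x 22 (y) mm at z 14 to 24 mm; red flat handle above it.
- handle (a point): Centre of the spanner's red handle, 55 mm above its pin tips on its z axis; axes as the spanner's. The handle is 52 (x) x 14 (y) x 50 (z) mm; grip it across the 14 mm. A slim neck joins it to the cross-bar, whose top is 31 mm below this point.
- motor: Grey electric motor standing on end, fixed to the bench: finned round body of 136 mm diameter, 120 mm high; terminal box on its +x side to 92 mm from the axis. Origin on its axis at bench height, z up. The retaining ring lies on its top, coaxial. It does not move.
- ring_top (a point): Centre of the upper face of the steel retaining ring (72 mm outer diameter, 8 mm thick, upper face 128 mm above the bench); turns with the ring; z up, x along the line of its two holes. Holes at x = -20 and +20 mm, round, 8.5 mm diameter, 8 mm deep (through the ring to the motor's rigid end face). A half turn changes nothing. The bore is filled by the shaft end.
- ring_hole (a point): Mouth centre of the ring's hole at x = +20 mm of ring_top; turns with the ring.
- lock_ring (a joint): Angle of the ring on the motor (rad), growing as it is turned clockwise seen from above (tightening). At 0 the hole line lies along the motor's x axis; the rigid stop is at 1.2, where the white mark on the ring meets the white mark on the motor. Starts between 0 and 0.45; turning it takes 0.15 N m, and it stays where it is left.
- stand: Wooden block fixed to the bench, 110 (x) x 60 (y) x 50 (z) mm, origin under its centre, z up. One slot in its top, 54 (x) x 14 (y) mm, 30 mm deep, takes both pins: the spanner stands with its cross-bar on the block's top, its origin (pin tips) 36 mm above the bench, its x along the stand's x (either way round).
- bobbin: Bystander: black bobbin with copper winding, 52 mm diameter, 42 mm high, loose; origin under its centre.
- bearing: Bystander: steel bearing lying flat, 52 mm outer diameter, 15 mm high, loose; origin under its centre.
- oil: Bystander: small white oil bottle with red cap, 36 mm diameter, 70 mm high, loose; origin under its centre.
Things that resemble listed ones, but are neither listed nor needed, are in the scene too. There is more than one size of the spanner; the one meant has the size given above.

How it is judged (in metres and radians):
On the way, in this order (a step that is already met when the one before it is completed fails the run):
1. both pins of the spanner are at least 6 mm deep in the two holes, the ring not yet turned (its holes within 3 mm of where they were) (z of spanner in the frame of ring_top below -0.006 m and horizontal distance between spanner and ring_top below 0.004 m and angle between the x axis of spanner and the x axis of ring_top, either way round below 0.12 rad and distance of ring_hole from where it was at the start of the episode below 0.003 m), for 0.2 s.
2. with both pins still in, the ring is at its stop (within 0.03 rad) and the spanner bears on it with at least 16 N in all (value of joint lock_ring above 1.17 rad and contact force between spanner and motor above 16 N and z of spanner in the frame of ring_top below -0.003 m and horizontal distance between spanner and ring_top below 0.004 m), for 0.2 s.
At the end, for the whole second after the job is handed in: The ring is within 0.04 rad of its stop; the spanner stands released and at rest in the stand's slot, upright within 0.12 rad, its origin 30 to 40 mm above the stand's foot and within 8 mm of the stand's centre (value of joint lock_ring above 1.16 rad and z of spanner in the frame of stand between 0.03 and 0.04 m and horizontal distance between spanner and stand below 0.008 m and angle between spanner's own z axis and vertical below 0.12 rad and linear speed of spanner below 0.02 m/s and contact force between spanner and the fingers below 0.1 N); the robot touches nothing.
It fails at once if the spanner bears on the motor or ring with more than 60 N in all (contact force between spanner and motor above 60 N).
It fails at once if a bystander (bobbin, bearing or oil bottle) is moved by more than 20 mm (distance of any of bobbin, bearing, oil from where it was at the start of the episode above 0.02 m).
It also fails if it takes over 69 s, if anything falls off the work surface, if the arm or the gripper's body presses on something with over 40 N, if the wrist force passes 120 N, or if a joint passes its speed limit or range.

## Working session

There is one attempt and no reset: what is moved stays moved. The work goes in short steps, each a Python script; the robot and the scene stay as the last script left them, time stands still between calls to the robot, and variables do not carry over. Pictures are saved under pics/ and viewed, at most 10 in all, crops included, and the job is handed in when it is done.

```bash
ls; mkdir -p pics; cat > h.py <<'E'
import numpy as np, cv2
from cell import robot, grip, kin, viewer
def info(c):
    i=viewer.camera_info(c); return np.array(i["camera_matrix"],float),np.array(i["R"],float),np.array(i["t"],float)
def w(c,p): K,R,t=info(c); return R.T@(np.array(p)-t)
def px(c,X): K,R,t=info(c); q=K@(R@np.array(X,float)+t); return q[:2]/q[2]
def ray(c,uv,z):
    K,R,t=info(c); d=R.T@np.linalg.inv(K)@np.array([uv[0],uv[1],1.]); o=-R.T@t
    return o+d*(z-o[2])/d[2]
def save(n,im): cv2.imwrite(f"pics/{n}.png",im[:,:,::-1])
E
python3 - <<'E'
from h import *
a=viewer.read_camera("top");b=viewer.read_camera("side")
save("top0",a);save("side0",b)
for c in("top","side"):
    K,R,t=info(c);print(c,K[0,0],(-R.T@t).round(),R[2].round(2))
    for n in["spanner","handle","motor","ring_top","ring_hole","stand","bobbin","bearing","oil"]:
        for d in viewer.pinpoint(n,c):
            X=w(c,d["at"]);print(c,n,round(d["confidence"],2),X.round(1),px(c,X).round())
print(robot.observe()["t"],robot.observe()["tcp_rot"])
E
```

```text
pics
top 382.9220693839087 [498. -32. 896.] [ 0.12 -0.03 -0.99]
top spanner 0.88 [ 548.8 -181.3   34.7] [333. 233.]
top spanner 0.72 [ 416.2 -150.2   -2.1] [319. 292.]
top spanner 0.7 [ 627.3 -300.2   -2.7] [379. 200.]
top handle 0.91 [ 623.  -296.9   72.4] [387. 197.]
top handle 0.76 [ 413.9 -148.4   77.5] [323. 296.]
top motor 0.55 [523.4 193.1  -1. ] [170. 247.]
top ring_top 0.82 [519.4 195.5 129.6] [152. 248.]
top ring_hole 0.61 [538.6 191.8 126.7] [155. 238.]
top stand 0.89 [ 545.7 -177.2    1.7] [329. 235.]
top bobbin 0.87 [780.4  24.8   4. ] [242. 139.]
top bearing 0.59 [370.   39.1  -1.6] [237. 314.]
top oil 0.64 [ 742.1 -223.7    4. ] [346. 153.]
side 480.81203828583455 [412. 530. 757.] [ 0.2  -0.64 -0.74]
side spanner 0.92 [ 549.5 -179.4   31.1] [317. 191.]
side spanner 0.87 [ 628.8 -304.5    4.9] [296. 156.]
side spanner 0.57 [ 415.5 -147.5   -0. ] [376. 224.]
side handle 0.76 [ 627.7 -298.5   72.3] [296. 135.]
side handle 0.68 [ 414.7 -147.7   67.2] [381. 202.]
side handle 0.66 [ 546.2 -177.9   87.3] [320. 172.]
side handle 0.57 [516.  196.1 127.8] [282. 324.]
side motor 0.63 [ 5.205e+02  1.941e+02 -2.000e-01] [280. 361.]
side ring_top 0.97 [519.9 198.2 127.5] [279. 325.]
side ring_top 0.18 [ 547.4 -177.5   89.8] [319. 171.]
side ring_hole 0.86 [537.8 186.7 125. ] [270. 316.]
side stand 0.81 [ 5.477e+02 -1.834e+02  4.000e-01] [318. 199.]
side bobbin 0.63 [7.826e+02 2.930e+01 2.000e-01] [177. 251.]
side bobbin 0.32 [ 544.2 -179.9   88.1] [321. 171.]
side bearing 0.68 [375.1  39.2  -1.6] [382. 304.]
side oil 0.84 [ 744.3 -219.4   -2.5] [238. 173.]
1.0 [ 3.09969784e+00  5.10906713e-01 -4.19143200e-05]
```

View images.

```bash
python3 - <<'E'
import cv2
a=cv2.imread("pics/top0.png");b=cv2.imread("pics/side0.png")
cv2.imwrite("pics/side0v.png",b)
def cr(im,x0,y0,x1,y1,s): return cv2.resize(im[y0:y1,x0:x1],None,fx=s,fy=s,interpolation=cv2.INTER_CUBIC)
import numpy as np
t=np.hstack([cr(a,290,170,430,330,2.5),cr(b,280,100,420,260,2.5)])
cv2.imwrite("pics/crop1.png",t); 
t=np.hstack([cr(a,110,200,210,300,4),cr(b,220,270,320,370,4)])
cv2.imwrite("pics/crop2.png",t)
E
```

```text
(no output)
```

View pics/side0.png

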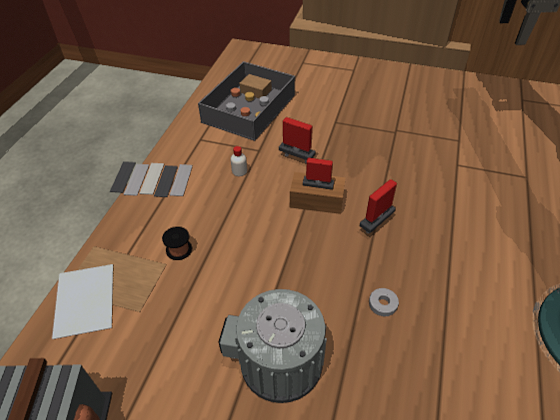

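View pics/crop1.png

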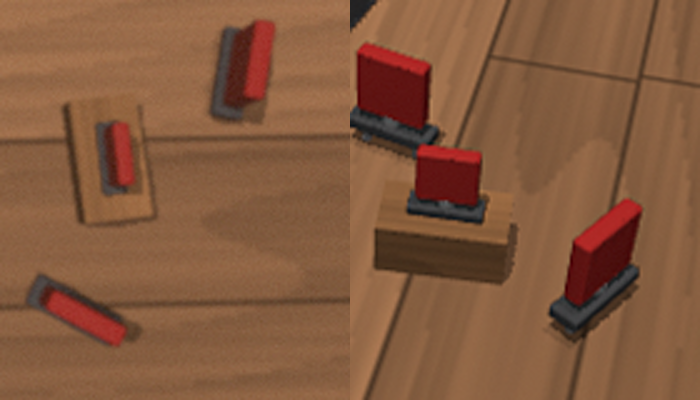

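View pics/crop2.png

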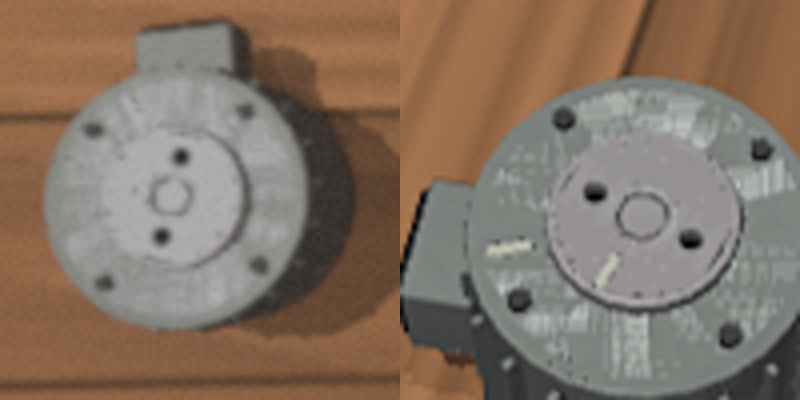

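View pics/top0.png

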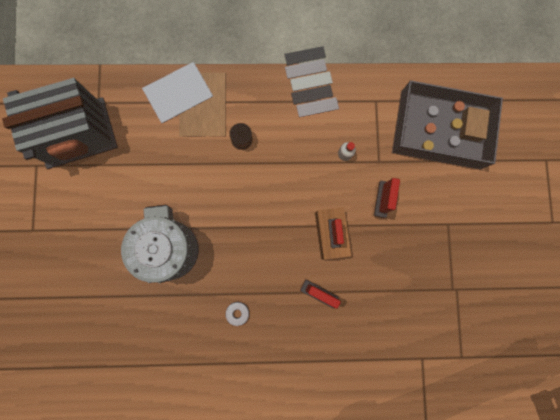

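The look-alikes are the spanner on its own at side (296,140) / top (388,198), which is larger, and the one at side (380,207) / top (322,295), also larger. The one in the wooden stand, at side (318,172) / top (337,233), is the smallest, and the close crop confirms it stands pins-in-slot. The ring holes show at about side (269,318) and (292.5,330), and top (155,239) and (150.5,259).

Next I fit the handle and hole poses.

```bash
cat >> h.py <<'E'
from scipy.optimize import minimize, least_squares
def red(im,c,X,r=30):
    u,v=px(c,X); h=cv2.cvtColor(im,cv2.COLOR_RGB2HSV).astype(int)
    m=((h[...,0]<6)|(h[...,0]>172))&(h[...,1]>170)&(h[...,2]>70)
    k=np.zeros_like(m); k[int(v)-r:int(v)+r,int(u)-r:int(u)+r]=1
    m=(m&k).astype(np.uint8); n,l,s,_=cv2.connectedComponentsWithStats(m)
    return (l==1+s[1:,4].argmax()) if n>1 else m>0
def boxmask(c,p,yaw,lo,hi,S=8):
    C=np.array([[x,y,z] for x in(lo[0],hi[0]) for y in(lo[1],hi[1]) for z in(lo[2],hi[2])],float)
    cs,sn=np.cos(yaw),np.sin(yaw); C=C@np.array([[cs,sn,0],[-sn,cs,0],[0,0,1]])+p
    q=np.array([px(c,x) for x in C]); h=cv2.convexHull(q.astype(np.float32))[:,0]
    m=np.zeros((420,560),np.float32); x0,y0=np.floor(h.min(0)).astype(int)-1; x1,y1=np.ceil(h.max(0)).astype(int)+2
    sub=np.zeros(((y1-y0)*S,(x1-x0)*S),np.uint8)
    cv2.fillPoly(sub,[np.round((h-[x0,y0]+.5)*S).astype(np.int32)],1)
    m[y0:y1,x0:x1]=sub.reshape(y1-y0,S,x1-x0,S).mean((1,3)); return m
def fit(ms,p0,yaw0,lo,hi,z):
    f=lambda v:sum(np.abs(boxmask(c,[v[0],v[1],z],v[2]/30,lo,hi)-m).sum() for c,m in ms.items())
    r=minimize(f,[p0[0],p0[1],yaw0*30],method="Nelder-Mead",options=dict(initial_simplex=[[p0[0]+a,p0[1]+b,yaw0*30+d] for a,b,d in((0,0,0),(6,0,0),(0,6,0),(0,0,6))],xatol=.05,fatol=.2))
    return r.x[:2],r.x[2]/30,r.fun
def blobs(im,c,ctr,r=20):
    """sub-pixel dark hole centroids on the ring near ctr (world)"""
    g=cv2.cvtColor(im,cv2.COLOR_RGB2GRAY).astype(float); u,v=px(c,ctr).round().astype(int)
    S=6; s=cv2.resize(g[v-r:v+r,u-r:u+r],None,fx=S,fy=S,interpolation=cv2.INTER_CUBIC)
    n,l,st,ce=cv2.connectedComponentsWithStats((s<95).astype(np.uint8))
    return [((ce[i]+.5)/S-.5+[u-r,v-r],st[i,4]/S/S) for i in range(1,n) if st[i,4]/S/S>2]
HLO,HHI=(-26,-7,30),(26,7,80)
E
python3 - <<'E'
from h import *
im={c:cv2.imread(f"pics/{c}0.png")[:,:,::-1].copy() for c in("top","side")}
ms={c:red(im[c],c,[547,-179,91]) for c in im}
for k in(["top"],["side"],["top","side"]):
    for y0 in(-.2,.2): print(k,fit({c:ms[c] for c in k},[547,-179],y0,HLO,HHI,36.),[ms[c].sum() for c in k])
for c in im:
    for b,a in blobs(im[c],c,[520,195,128],14): print(c,b.round(2),round(a,1),ray(c,b,128).round(1))
E
```

```text
['top'] (array([ 548.53559574, -181.69712539]), np.float64(0.023364203217152768), np.float64(96.9375)) [np.int64(185)]
['top'] (array([ 547.98703171, -180.31620868]), np.float64(0.09768366723448887), np.float64(96.265625)) [np.int64(185)]
['side'] (array([ 548.96728653, -180.79617953]), np.float64(0.15076691646605375), np.float64(66.609375)) [np.int64(532)]
['side'] (array([ 549.14512246, -180.80762389]), np.float64(0.16528123094802621), np.float64(66.3125)) [np.int64(532)]Traceback (most recent call last):
  File "<stdin>", line 5, in <module>
  File "h.py", line 28, in fit
    r=minimize(f,[p0[0],p0[1],yaw0*30],method="Nelder-Mead",options=dict(initial_simplex=[[p0[0]+a,p0[1]+b,yaw0*30+d] for a,b,d in((0,0,0),(6,0,0),(0,6,0),(0,0,6))],xatol=.05,fatol=.2))
    res = _minimize_neldermead(fun, x0, args, callback, bounds=bounds,
                               **options)
    fxcc = func(xcc)
    fx = function(np.copy(x), *(wrapper_args + args))
  File "h.py", line 27, in <lambda>
    f=lambda v:sum(np.abs(boxmask(c,[v[0],v[1],z],v[2]/30,lo,hi)-m).sum() for c,m in ms.items())
               ~~~^^^^^^^^^^^^^^^^^^^^^^^^^^^^^^^^^^^^^^^^^^^^^^^^^^^^^^^^^^^^^^^^^^^^^^^^^^^^^^
  File "h.py", line 27, in <genexpr>
    f=lambda v:sum(np.abs(boxmask(c,[v[0],v[1],z],v[2]/30,lo,hi)-m).sum() for c,m in ms.items())
                          ~~~~~~~^^^^^^^^^^^^^^^^^^^^^^^^^^^^^^^
  File "h.py", line 21, in boxmask
    q=np.array([px(c,x) for x in C]); h=cv2.convexHull(q.astype(np.float32))[:,0]
                ~~^^^^^
  File "h.py", line 6, in px
    def px(c,X): K,R,t=info(c); q=K@(R@np.array(X,float)+t); return q[:2]/q[2]
                       ~~~~^^^
  File "h.py", line 4, in info
    i=viewer.camera_info(c); return np.array(i["camera_matrix"],float),np.array(i["R"],float),np.array(i["t"],float)
ValueError: time passes only in moves, steps and waits
```

```bash
python3 - <<'E'
s=open("h.py").read()
s=s.replace('''def info(c):
''','''import functools,os,pickle
@functools.cache
def info(c):
    f=f"cam_{c}.pkl"
    if os.path.exists(f): return pickle.load(open(f,"rb"))
    r=_info(c); pickle.dump(r,open(f,"wb")); return r
def _info(c):
''').replace("(h[...,1]>170)&(h[...,2]>70)","(h[...,1]>150)&(h[...,2]>50)")
open("h.py","w").write(s)
E
python3 - <<'E'
from h import *
im={c:cv2.imread(f"pics/{c}0.png")[:,:,::-1].copy() for c in("top","side")}
ms={c:red(im[c],c,[547,-179,91]) for c in im}
for k in(["top"],["side"],["top","side"]):
    for y0 in(0.,.2): print(k,fit({c:ms[c] for c in k},[547,-179],y0,HLO,HHI,36.),[ms[c].sum() for c in k])
for c in im:
    for b,a in blobs(im[c],c,[520,195,128],14): print(c,b.round(2),round(a,1),ray(c,b,128).round(1))
o=im["top"].copy(); o[ms["top"]]=(0,255,0)
p=boxmask("top",[548,-181,36.],.12,HLO,HHI)
rect=lambda m:cv2.minAreaRect(np.argwhere(m)[:,::-1].astype(np.float32))
print(rect(ms["top"]),rect(p>.5),(p.sum()))
cv2.imwrite("pics/dbg.png",cv2.resize(np.hstack([o[195:270,300:370],im["top"][195:270,300:370],np.dstack([(p*255).astype(np.uint8)]*3)[195:270,300:370]]),None,fx=3.8,fy=5)[:,:,::-1])
E
```

```text
['top'] (array([ 548.23385616, -180.53682306]), np.float64(0.10843001383120375), np.float64(74.078125)) [np.int64(209)]
['top'] (array([ 548.28531473, -180.08724883]), np.float64(0.0752284804362625), np.float64(74.0625)) [np.int64(209)]
['side'] (array([ 548.86275177, -180.29508749]), np.float64(0.1286743185271174), np.float64(59.75)) [np.int64(540)]
['side'] (array([ 549.09252358, -180.13124748]), np.float64(0.15982988962986105), np.float64(58.5625)) [np.int64(540)]
['top', 'side'] (array([ 549.0353508 , -180.53882765]), np.float64(0.14065560498658888), np.float64(135.375)) [np.int64(209), np.int64(540)]
['top', 'side'] (array([ 548.72089073, -179.87804378]), np.float64(0.1022156663865009), np.float64(135.953125)) [np.int64(209), np.int64(540)]
top [154.78 238.75] 8.6 [537.3 191.1 128. ]
top [149.97 258.64] 9.2 [498.2 199.7 128. ]
side [268.22 317.93] 21.0 [538.3 191.8 128. ]
side [274.01 323.7 ] 2.1 [527.3 198.5 128. ]
side [291.62 329.56] 16.7 [500.1 200.5 128. ]
((337.4999694824219, 231.50003051757812), (25.174442291259766, 9.45285415649414), 84.2894058227539) ((337.661865234375, 231.55203247070312), (25.62163734436035, 11.176202774047852), 81.25383758544922) 285.92188
```

```bash
cat >> h.py <<'E'
from scipy.spatial.transform import Rotation as Ro
def ori(yaw): return (Ro.from_euler("z",yaw)*Ro.from_euler("x",np.pi)).as_rotvec()
def st(m=""):
    s=robot.observe(); p=Ro.from_rotvec(s["tcp_rot"]); yaw=(p*Ro.from_euler("x",-np.pi)).as_euler("ZYX")[0]
    print(m,"t%.2f"%s["t"],"p",np.round(s["tcp_pos"],2),"yaw%.3f"%yaw,"F",np.round(s["contact_force"],1),"M",np.round(s["wrist_torque"],2),"g%.3f %.1f"%(s["grip_width"],s["grip_force"]),"j7 %.2f"%s["joints"][6]); return s
E
python3 - <<'E'
from h import *
for y in(.12,-.22,-1.3): 
    for k in(0,np.pi,-np.pi):
        for p in([548.8,-180.2,72],[518.5,195.8,165]):
            q=kin.ik(p,ori(y+k)); print(y,round(k,1),p[1],None if q is None else np.round(q,2))
st("a")
grip(0.6,50)
robot.movep([548.8,-180.2,180],ori(.12)); st("b")
robot.servo_line([548.8,-180.2,73],feed=100); st("c")
save("top1",viewer.read_camera("top"));save("side1",viewer.read_camera("side"))
E
python3 - <<'E'
import cv2,numpy as np
a=cv2.imread("pics/top1.png");b=cv2.imread("pics/side1.png")
cv2.imwrite("pics/v1.png",np.hstack([cv2.resize(a[170:310,270:410],None,fx=2.8,fy=2.8),cv2.resize(b[100:240,250:390],None,fx=2.8,fy=2.8)]))
E
```

```text
0.12 0 -180.2 [ 0.42  0.54 -0.21  1.87  0.16  0.74 -1.33]
0.12 0 195.8 [ 0.18  0.49 -0.77  1.85  0.41  0.97 -2.22]
0.12 3.1 -180.2 [ 0.75  0.64 -0.65  1.85  0.51  0.82  1.53]
0.12 3.1 195.8 [ 0.4   0.67 -1.14  1.84  0.69  1.1   0.7 ]
0.12 -3.1 -180.2 [ 0.75  0.64 -0.65  1.85  0.51  0.82  1.53]
0.12 -3.1 195.8 [ 0.4   0.67 -1.14  1.84  0.69  1.1   0.7 ]
-0.22 0 -180.2 [ 0.35  0.54 -0.11  1.88  0.09  0.73 -1.6 ]
-0.22 0 195.8 [ 0.16  0.49 -0.75  1.85  0.4   0.96 -2.55]
-0.22 3.1 -180.2 [ 0.72  0.63 -0.61  1.85  0.48  0.81  1.21]
-0.22 3.1 195.8 [ 0.42  0.69 -1.17  1.83  0.71  1.11  0.34]
-0.22 -3.1 -180.2 [ 0.72  0.63 -0.61  1.85  0.48  0.81  1.21]
-0.22 -3.1 195.8 [ 0.42  0.69 -1.17  1.83  0.71  1.11  0.34]
-1.3 0 -180.2 [ 0.17  0.53  0.12  1.89 -0.09  0.72 -2.53]
-1.3 0 195.8 [ 0.48  0.81 -1.32  1.83  0.85  1.21  2.29]
-1.3 3.1 -180.2 [ 0.67  0.61 -0.54  1.86  0.42  0.79  0.18]
-1.3 3.1 195.8 [ 0.42  0.69 -1.17  1.83  0.71  1.11 -0.74]
-1.3 -3.1 -180.2 [ 0.67  0.61 -0.54  1.86  0.42  0.79  0.18]
-1.3 -3.1 195.8 [ 0.42  0.69 -1.17  1.83  0.71  1.11 -0.74]
a t1.00 p [ 208.61 -615.63  214.6 ] yaw0.327 F [-0.6  0.5 -0.7] M [-0.03 -0.06 -0.01] g1.000 0.0 j7 -0.06
b t3.68 p [ 548.5  -181.52  180.  ] yaw0.118 F [-0.3 -0.3 -0.2] M [ 0.02  0.01 -0.  ] g0.602 0.0 j7 -1.29
c t4.90 p [ 549.35 -180.31   73.66] yaw0.120 F [ 0.5 -0.3  0.7] M [-0.    0.02 -0.08] g0.600 0.0 j7 -1.33
```

View pics/v1.png

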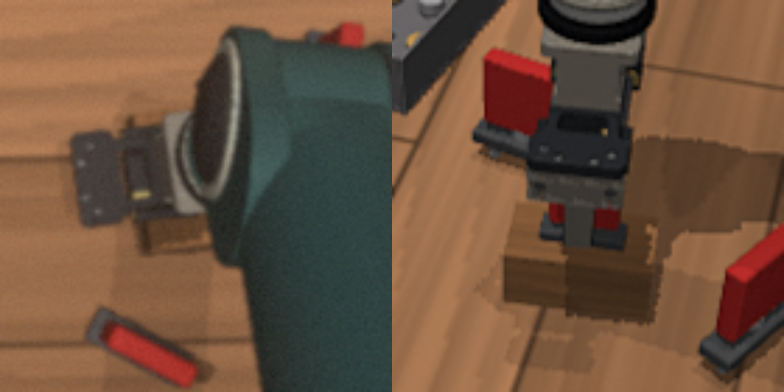

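```bash
python3 - <<'E'
from h import *
st("pre"); grip(0.0,50); st("grip")
s=robot.observe(); p=np.array(s["tcp_pos"])
robot.servo_line([p[0],p[1],200],feed=150); st("lift")
robot.movep([518.5,195.8,200],ori(-.22+np.pi)); st("over")
robot.servo_line([518.5,195.8,182],feed=60); robot.hold(.3);st("hover");st("h2")
save("top2",viewer.read_camera("top"));save("side2",viewer.read_camera("side"))
E
python3 - <<'E'
import cv2,numpy as np
a=cv2.imread("pics/top2.png");b=cv2.imread("pics/side2.png")
cv2.imwrite("pics/v2.png",np.hstack([cv2.resize(a[180:300,90:210],None,fx=3.3,fy=3.3),cv2.resize(b[250:370,220:340],None,fx=3.3,fy=3.3)]))
E
```

```text
pre t5.00 p [ 549.33 -180.35   73.75] yaw0.120 F [0.1 0.4 0.5] M [0.05 0.02 0.03] g0.605 0.0 j7 -1.33
grip t5.70 p [ 548.8  -180.34   73.02] yaw0.120 F [ 0.1 -1.2  0.5] M [-0.04 -0.05  0.02] g0.150 50.0 j7 -1.33
lift t6.70 p [ 547.99 -180.15  198.93] yaw0.120 F [-0.3 -0.  -1.6] M [ 0.05  0.02 -0.04] g0.147 50.0 j7 -1.28
over t8.32 p [518.76 194.85 199.55] yaw2.919 F [-0.6 -1.  -2.1] M [-0.01 -0.18  0.  ] g0.152 50.0 j7 0.56
hover t9.07 p [518.64 195.89 182.25] yaw2.922 F [-0.3 -0.1 -1.8] M [ 0.04 -0.17 -0.03] g0.148 50.0 j7 0.54
h2 t9.07 p [518.64 195.89 182.25] yaw2.922 F [-0.3 -0.1 -1.8] M [ 0.04 -0.17 -0.03] g0.148 50.0 j7 0.54
```

View pics/v2.png

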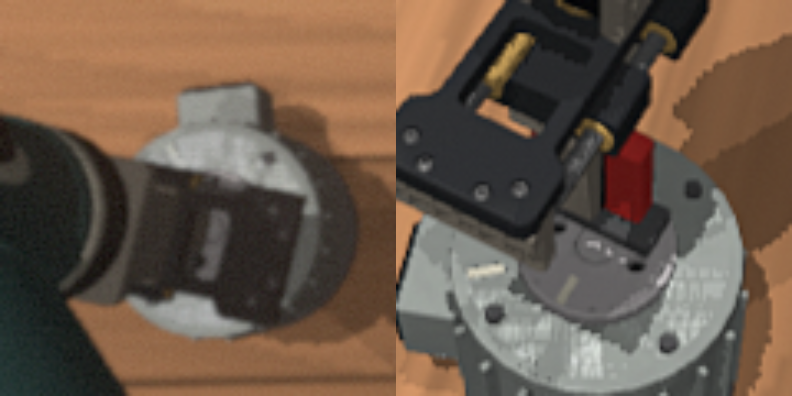

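Picture: the spanner is upright in the hand over the ring, and both holes still show at crop (555,228) and (637,266). Next is a force-guarded descent with a small search.

```bash
cat >> h.py <<'E'
def fz(n=3):
    f=[]
    for _ in range(n): robot.hold(.03); f.append(robot.observe()["contact_force"])
    return np.mean(f,0)
E
python3 - <<'E'
from h import *
x,y=518.5,195.8
robot.servo_line([x,y,167.5],feed=40); robot.hold(.3); b=fz(); st("b"); print(b)
z=167.5
while z>161.6:
    z-=.5; robot.servo_line([x,y,z],feed=15); f=fz()-b
    print(z,f.round(1),np.round(robot.observe()["tcp_pos"],2),round(robot.observe()["t"],2))
    if f[2]>5: break
st("end")
E
```

```text
b t10.07 p [518.57 195.79 167.61] yaw2.922 F [-0.9  0.1 -2.2] M [ 0.06 -0.11 -0.04] g0.146 50.0 j7 0.53
[-0.14361001 -0.03532939 -2.35014869]
167.0 [-0.1 -0.2  0. ] [518.49 195.78 166.99] 10.43
166.5 [0.3 0.2 0.7] [518.49 195.84 166.48] 10.78
166.0 [ 0.2 -0.1  0.3] [518.51 195.81 166.  ] 11.12
165.5 [ 0.2 -0.3  0.7] [518.5  195.79 165.5 ] 11.47
165.0 [-0.3  0.3 -0.6] [518.51 195.79 164.99] 11.82
164.5 [-0.1  0.2  0.1] [518.46 195.79 164.48] 12.18
164.0 [0.1 0.7 0. ] [518.51 195.83 164.02] 12.53
163.5 [-0.   0.5  0.2] [518.5  195.81 163.49] 12.88
163.0 [0.1 0.5 0.1] [518.51 195.8  162.99] 13.22
162.5 [-0.1  0.4  0.7] [518.49 195.81 162.49] 13.57
162.0 [ 0.1 -0.1  0.1] [518.49 195.78 161.98] 13.93
161.5 [-0.4  0.2  0.2] [518.48 195.81 161.48] 14.28
end t14.28 p [518.48 195.81 161.48] yaw2.922 F [ 0.5  0.5 -1.8] M [-0.02 -0.13  0.04] g0.153 50.0 j7 0.52
```

```bash
python3 - <<'E'
from h import *
x,y=518.5,195.8
b=np.array([-.1,0,-2.2]); z=161.5
while z>156.2:
    z-=.5; robot.servo_line([x,y,z],feed=15); f=fz(2)-b
    print(z,f.round(1),np.round(robot.observe()["wrist_torque"],2),round(robot.observe()["t"],2))
    if f[2]>4: break
st("end")
save("side3",viewer.read_camera("side"))
E
python3 - <<'E'
import cv2
b=cv2.imread("pics/side3.png")
cv2.imwrite("pics/v3.png",cv2.resize(b[260:370,220:340],None,fx=5,fy=5,interpolation=cv2.INTER_CUBIC))
E
```

```text
161.0 [ 0.5  0.5 -0.4] [ 0.04 -0.15 -0.  ] 14.59
160.5 [0.1 0.3 0.5] [ 0.04 -0.14  0.04] 14.91
160.0 [0.3 0.3 0.2] [ 0.03 -0.11  0.01] 15.22
159.5 [ 0.3 -0.   1. ] [-0.04 -0.14 -0.  ] 15.54
159.0 [-0.6  0.1  0.1] [ 0.03 -0.21  0.01] 15.86
158.5 [0.2 0.7 0.4] [-0.01 -0.17  0.03] 16.18
158.0 [-0.  -0.4 -0.2] [ 0.02 -0.16  0.01] 16.49
157.5 [ 0.3 -0.2  0.2] [ 0.07 -0.13 -0.01] 16.81
157.0 [0.3 0.2 0.3] [ 0.06 -0.18  0.06] 17.12
156.5 [-1.  -0.5  5.9] [-0.2   0.3   0.01] 17.44
end t17.44 p [518.59 195.86 156.94] yaw2.922 F [-0.8 -0.4  2.9] M [-0.2   0.3   0.01] g0.151 50.0 j7 0.51
```

View pics/v3.png

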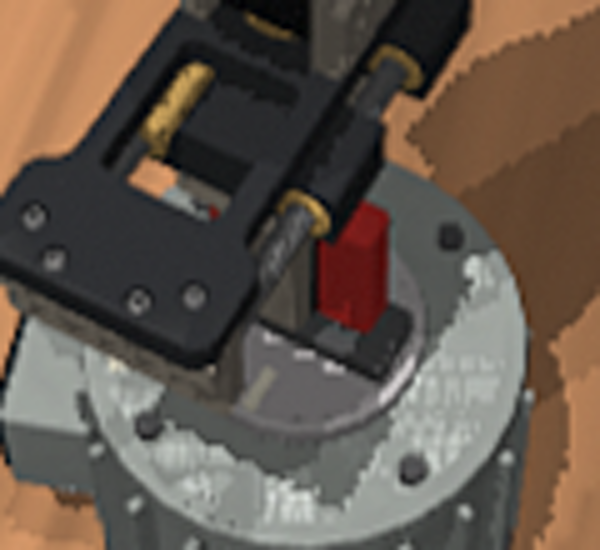

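Picture: the cross-bar sits on the ring with the pins in, and the floor contact came at TCP z ≈ 157 as predicted. Next I turn the ring in guarded steps.

```bash
python3 - <<'E'
from h import *
c=np.array([518.5,195.8])
a=[np.arctan2(*(ray("side",uv,z)[:2]-c)[::-1]) for uv,z in(((271.75,337.5),128),((247,331.75),120))]
d=(a[0]-a[1])%(2*np.pi); print("remaining est",d)
x,y,z=518.5,195.8,157.2
robot.servo_line([x,y,z],feed=15)
grip(0.0,60); b=fz(); s0=st("b"); yaw=-.22+np.pi
for i in range(5):
    yaw-=.04; robot.servo_line([x,y,z],feed=15,rotation=ori(yaw)); f=fz(2)-b
    s=robot.observe(); print(i,yaw.round(3),f.round(1),np.round(s["wrist_torque"],2),round(s["t"],2))
    if abs(s["wrist_torque"][2])>.5: break
st("end")
E
```

```text
remaining est 0.8915502520641729
b t18.06 p [518.53 195.81 157.05] yaw2.922 F [ 1.  -0.  -1.3] M [ 0.05 -0.23  0.03] g0.146 60.0 j7 0.52Traceback (most recent call last):
  File "<stdin>", line 10, in <module>
AttributeError: 'float' object has no attribute 'round'
```

```bash
python3 - <<'E'
from h import *
x,y,z=518.5,195.8,157.2
st("s"); yaw=-.26+np.pi; b=np.array([0,0,-2.])
while yaw>2.16:
    yaw-=.06; robot.servo_line([x,y,z],feed=15,rotation=ori(yaw)); f=fz(2)-b
    s=robot.observe(); print("%.3f"%yaw,f.round(1),np.round(s["wrist_torque"],2),round(s["t"],2))
    if abs(s["wrist_torque"][2])>.45 or np.linalg.norm(f)>20: break
st("end")
E
```

```text
s t18.38 p [518.35 195.42 157.03] yaw2.882 F [-0.3 -1.6 -0.5] M [-0.34 -0.13 -0.  ] g0.149 60.0 j7 0.48
2.822 [-1.1 -2.7  1.8] [-0.81  0.17  0.02] 18.69
2.762 [-1.7 -3.6  2. ] [-1.03  0.28 -0.02] 19.01
2.702 [-2.2 -4.5  1.5] [-1.26  0.41  0.08] 19.32
2.642 [-1.5 -4.8  1.3] [-1.25  0.39  0.06] 19.64
2.582 [-2.  -4.9  1.4] [-1.24  0.38  0.06] 19.96
2.522 [-2.5 -4.4  1.7] [-1.29  0.37  0.06] 20.27
2.462 [-1.7 -4.2  2. ] [-1.23  0.41  0.06] 20.59
2.402 [-1.9 -5.5  1.8] [-1.32  0.41  0.08] 20.91
2.342 [-1.9 -4.5  1.8] [-1.27  0.43  0.13] 21.23
2.282 [-1.6 -5.6  1.3] [-1.32  0.44  0.04] 21.54
2.222 [-2.  -4.7  1.6] [-1.26  0.43  0.06] 21.86
2.162 [-1.8 -4.9  1.7] [-1.32  0.43  0.1 ] 22.18
2.102 [-1.9 -4.5  1.4] [-1.32  0.4   0.08] 22.49
end t22.49 p [518.34 195.45 157.01] yaw2.103 F [-2.3 -4.1 -0.3] M [-1.32  0.4   0.08] g0.148 60.0 j7 -0.20
```

```bash
python3 - <<'E'
from h import *
x,y,z=518.32,195.42,157.2
b=np.array([0,0,-2.]); s=st("s"); yaw=2.1016
robot.servo_line([x,y,z],feed=15,rotation=ori(yaw))
step=.02
for i in range(20):
    yaw-=step; robot.servo_line([x,y,z],feed=15,rotation=ori(yaw)); f=fz(2)-b
    mz=[robot.observe()["wrist_torque"][2]]
    s=robot.observe(); ya=(Ro.from_rotvec(s["tcp_rot"])*Ro.from_euler("x",-np.pi)).as_euler("ZYX")[0]
    print("%.3f %.3f"%(yaw,ya),f.round(1),np.round(s["wrist_torque"],2),round(s["t"],2))
    m=abs(s["wrist_torque"][2])
    if m>.52 or np.linalg.norm(f)>20: break
    if m>.22: step=.01
robot.hold(.1); st("end")
E
```

```text
s t22.49 p [518.34 195.45 157.01] yaw2.103 F [-2.3 -4.1 -0.3] M [-1.32  0.4   0.08] g0.148 60.0 j7 -0.20
2.082 2.082 [-1.1 -3.3 -0.2] [-1.03  0.21  0.05] 23.06
2.062 2.062 [-1.  -3.2 -1.5] [-0.93  0.18  0.08] 23.38
2.042 2.042 [-2.  -3.2 -2.1] [-0.92  0.23  0.1 ] 23.69
2.022 2.022 [-1.6 -3.3 -2.2] [-0.88  0.27  0.09] 24.01
2.002 2.002 [-1.7 -2.7 -2. ] [-0.78  0.27  0.12] 24.32
1.982 1.982 [-1.6 -2.5 -1.8] [-0.79  0.35  0.15] 24.64
1.962 1.962 [-1.3 -2.7 -2. ] [-0.81  0.29  0.45] 24.96
1.952 1.952 [-1.6 -3.1 -2.3] [-0.79  0.35  0.69] 25.27
end t25.38 p [518.25 195.47 157.18] yaw1.952 F [-1.7 -2.2 -3.4] M [-0.79  0.31  0.7 ] g0.149 60.1 j7 -0.33
```

```bash
python3 - <<'E'
from h import *
x,y,z=518.32,195.42,157.2
robot.servo_line([x,y,z],feed=15,rotation=ori(1.956)); 
for _ in range(4): robot.hold(.12); print(np.round(robot.observe()["wrist_torque"],2))
st("nip"); save("side4",viewer.read_camera("side"))
robot.servo_line([x,y,z],feed=15,rotation=ori(1.998)); robot.hold(.15); st("relaxed")
robot.servo_line([x,y,175],feed=25); st("up"); robot.servo_line([x,y,225],feed=150); st("up2")
robot.servo_line([x,y-120,225],feed=200)
robot.hold(.2); im=viewer.read_camera("side"); save("side5",im)
im=viewer.read_camera("top"); save("top5",im)
for b,a in blobs(im,"top",[520,195,128],14): print(b,a,ray("top",b,128))
st()
E
python3 - <<'E'
import cv2,numpy as np
a=cv2.imread("pics/top5.png");b=cv2.imread("pics/side5.png")
cv2.imwrite("pics/v5.png",np.hstack([cv2.resize(b[260:380,210:330],None,fx=3.3,fy=3.3),cv2.resize(b[180:300,210:330],None,fx=3.3,fy=3.3)]))
E
```

```text
[-0.78  0.37  0.64]
[-0.76  0.41  0.64]
[-0.75  0.43  0.64]
[-0.74  0.48  0.59]
nip t26.09 p [518.29 195.43 157.18] yaw1.956 F [-2.  -2.9 -4.4] M [-0.74  0.48  0.59] g0.151 60.1 j7 -0.33
relaxed t26.54 p [518.51 195.56 157.37] yaw1.997 F [-1.2 -2.1 -2.9] M [-0.54  0.37  0.1 ] g0.148 60.0 j7 -0.29
up t27.40 p [518.33 195.42 174.97] yaw1.998 F [-1.  -0.8 -1.9] M [-0.06 -0.07  0.03] g0.148 60.0 j7 -0.28
up2 t27.88 p [518.16 195.13 224.66] yaw1.998 F [-0.4  0.2 -1.8] M [-0.03 -0.11  0.05] g0.148 60.0 j7 -0.24
[152.56995012 247.57186795] 779.7222222222222 [519.9202019  195.06569093 128.        ]
 t28.93 p [518.2   76.49 224.97] yaw2.000 F [-0.4 -0.6 -1.6] M [-0.05 -0.14  0.02] g0.147 60.0 j7 0.01
```

View pics/v5.png

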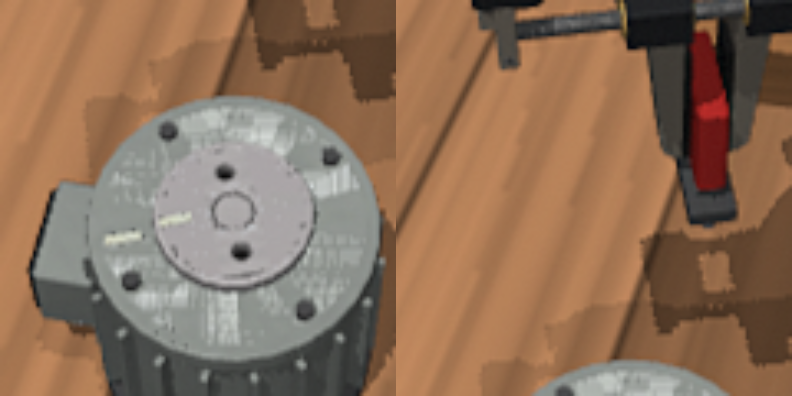

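Picture: the ring mark (175,218) now lies in line with the motor mark (123,237), so the ring is at its stop. The spanner is still straight in the hand. Next I return it to the stand.

```bash
python3 - <<'E'
from h import *
x,y=548.8,-180.34; 
robot.movep([x,y,190],ori(.12+np.pi)); robot.servo_line([x,y,100],feed=120); robot.hold(.4); b=fz(); st("a")
for z in list(np.arange(96,75.9,-4))+[75,74.2,73.4,73,72.6]:
    robot.servo_line([x,y,z],feed=40); f=fz(2)-b; print(z,f.round(1))
    if np.linalg.norm(f)>5: break
s=st("low")
if z<74.5:
    grip(0.5); robot.hold(.3); st("open"); p=robot.observe()["tcp_pos"]
    robot.servo_line([p[0],p[1],190],feed=120); st("up")
    robot.servo_line([p[0]-100,p[1]-150,250],feed=250); robot.hold(.5); st("away")
    im={c:viewer.read_camera(c) for c in("top","side")}
    for c in im: save(c+"6",im[c])
    ms={c:red(im[c],c,[547,-179,91]) for c in im}
    for k in(["top"],["side"]): print(k,fit({c:ms[c] for c in k},[547,-179],.12,HLO,HHI,36.))
E
python3 - <<'E'
import cv2,numpy as np
a=cv2.imread("pics/top6.png");b=cv2.imread("pics/side6.png")
cv2.imwrite("pics/v6.png",np.hstack([cv2.resize(a[170:310,270:410],None,fx=2.8,fy=2.8),cv2.resize(b[100:240,250:390],None,fx=2.8,fy=2.8)]))
E
```

```text
a t31.76 p [ 548.83 -180.4   100.14] yaw-3.022 F [-0.6  0.1 -1.5] M [ 0.03 -0.15  0.06] g0.152 60.0 j7 1.53
96.0 [ 0.5 -0.3  0.6]
92.0 [0.8 0.1 0.2]
88.0 [ 1.  -0.6 -0.7]
84.0 [ 0.7  0.3 -0.4]
80.0 [ 0.6 -0.4  0.3]
76.0 [ 0.7  0.2 -0.4]
75 [-0.1 -0.3  0.2]
74.2 [ 0.6 -0.7  0.3]
73.4 [-0.2  0.4 -0.2]
73 [ 0.6 -0.   0.2]
72.6 [-1.5 -0.5  6.3]
low t35.24 p [ 548.91 -180.32   73.02] yaw-3.022 F [-1.8 -0.4  4.8] M [ 0.15  0.26 -0.02] g0.151 60.0 j7 1.50
open t36.17 p [ 548.82 -180.31   72.61] yaw-3.021 F [-0.6 -0.5 -0.3] M [ 0.04 -0.16  0.03] g0.500 0.0 j7 1.50
up t37.30 p [ 548.24 -180.27  189.17] yaw-3.022 F [0.6 0.1 0.6] M [ 0.02 -0.16 -0.02] g0.499 0.0 j7 1.61
away t38.71 p [ 448.97 -330.08  249.95] yaw-3.021 F [ 0.1  0.2 -0.3] M [ 0.03 -0.12 -0.  ] g0.500 0.0 j7 1.99
['top'] (array([ 548.82813979, -180.58788439]), np.float64(0.1068787859241966), np.float64(71.4375))
['side'] (array([ 550.03661139, -179.90979834]), np.float64(0.16069963104551385), np.float64(50.4375))
```

View pics/v6.png

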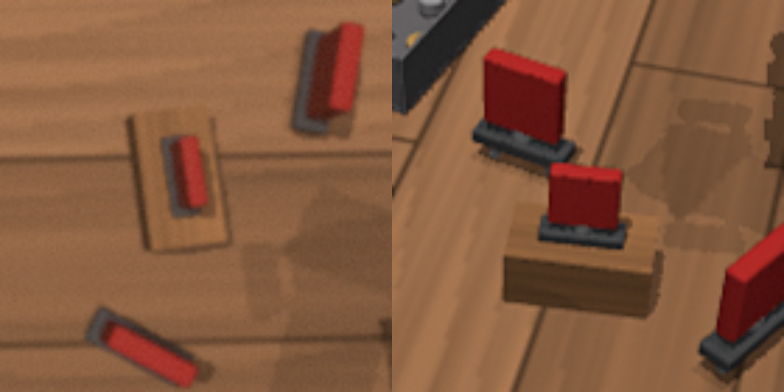

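The picture shows the spanner upright in the stand, with its cross-bar on the block at crop (188,175) / (583,230), and the gripper clear of it. I'm handing the job in.

```bash
python3 - <<'E'
from h import *
print(robot.job_done())
E
```

```text
the job is handed in; nothing more can be done
None
```

The job is handed in, though the hand-in gave no verdict: I turned the ring to its stop (white marks in line), held it at about 0.6–0.7 N m, and left the spanner released upright in its stand about 39 s into the 69 s limit.

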